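# Return the sample vials to their colour-coded holders

### The arm

A 7-joint arm with a two-finger parallel gripper is mounted at the origin on a cart in front of the work surface, level with it; the furniture and walls round the work are solid. World frame = base frame: x ahead of the robot, y to its left, z up, the work surface at z = 0. Lengths are in m, angles in rad, forces in N, time in s.
With the tool pointing down it reaches from about 0.425 to 0.925 m from the base axis. Payload 6.8 kg.
Tool frame: the origin (TCP) lies on the front face of the gripper's body, between the roots of the fingers; the fingertips stand 73 mm ahead of it and the grasp point (between the pads) lies 54 mm ahead of it (env.nose_length is the distance from the TCP to the fingertips, in m); z points along the fingers, y is the direction in which the jaws open and shut (so a half turn about z gives the same grasp; the last joint's range is limited). The gripper opens to 85 mm and grips with 20 to 120 N. Pads are 22 mm wide; open, the fingers measure 114 mm over their backs; the gripper's body (76 mm by 85 mm) begins 54 mm behind the grasp point. The pads swing forward as they close: fully open they stand 13 mm farther back than shut.
Start: joints at [1.113, 0.477, 0.022, 1.555, -0.011, 1.109, -0.083], TCP at [0.231, -0.634, 0.304] pointing down, gripper open.
Joint ranges: [-2.96, 2.96], [-0.34, 2.1], [-1.41, 1.46], [0.24, 2.44], [-1.37, 4.51], [0.17, 1.92], [-2.96, 2.96]. Speed limits (rad/s): [2.39, 2.39, 3.14, 3.14, 3.14, 3.14, 3.14].

### API

Orientations are given as a unit quaternion [w, x, y, z].
In Python, from cell import env, kin, camera, calibration, job gives the robot as it stands. The module is installed in compiled form; this text tells all that it offers. Calls block until the motion is done:
- env.reach(position, orientation): joint-space move of the TCP to a pose.
- env.movel(position, velocity=0.15, rot=None, stop_force=None): straight line of the TCP; rot=None keeps the orientation; velocity is the mean speed in m/s. With stop_force (N) it stops when the force on the tool has changed by that much, and returns True; else False.
- env.goto_joints(angles): joint-space move.
- env.grip(opening, f_grip=None): finger opening in m; f_grip is the grip in N (None keeps the last); returns when the fingers have stopped.
- env.dwell(seconds).
- kin.inverse_kinematics(position, orientation): joint angles nearest the present ones, or None.
- env.get_state(): the state.
- camera(name): name is "scene" or "side" or "wrist"; returns (picture, depth): 420x560x3 uint8, blue, green, red; 420x560 float32, m along the optical axis (not along the pixel's ray), 0 where there is no reading.
- calibration(name): a dict with "fx", "fy", "cx", "cy" (pixels), "k1" (the pictures are not rectified: a ray, as slopes to the right and down, at radius r is drawn at 1 + k1 r^2 times it, then the intrinsics apply), "rvec" (rotation vector, rad) and "tvec" (3), from world to camera coordinates, as OpenCV has them. Camera axes: x right, y down, z forward; pixel columns grow to the right and rows downward; lengths in m; the calibration is good to about 2 mm. A picture is of the moment at which its call begins: read the wrist's pose just before it. calibration takes no time and is no camera call; for the wrist camera it gives the pose at the moment of the call.
A pose or a line that the arm cannot do raises env.PlanningError and nothing moves.
- job.job_done(): hands the job in, once; it reports no verdict.
The state is a dict: "time": time; "qpos": joint angles; "joint_velocities": joint speeds; "joint_torque": joint torques, N m; "tcp_pos": TCP position; "orientation": TCP orientation; "force": force on the tool from outside, world axes, zero at the start; "torque": the same for the moment, N m; "opening": finger opening in m.
Only numpy, scipy, OpenCV 4.12 (cv2) and the standard library are available. Lean on these libraries where they do the work, as an engineer would, in place of code of your own. Each camera call takes 0.05 s, during which the arm holds its last target.

### The job

Put each of the three sample vials with a coloured cap (blue, white, red) into the holder whose ring has the colour of its cap, so that it stands upright on the floor of the well. Keep the vials upright all the time, and leave the two black-capped dropper bottles and the tally counter standing where they are.

Things in the scene. Friction and masses are not known exactly. Their poses are not given: they have to be found in the camera images.
- vial_blue_center (a point): centre (half-way up) of the sample vial with the blue screw cap: brown glass with a paper label, about 21 mm in diameter, 47 mm tall (the cap, slightly narrower than the body, is the top 11 mm), about 30 g; stands upright on the flat green bench mat (3 mm thick, its top 3 mm above the bench), z axis along its height
- vial_white_center (a point): centre (half-way up) of the sample vial with the white screw cap: pale translucent, without label, about 23 mm in diameter, 51 mm tall (the cap, slightly narrower than the body, is the top 11 mm), about 30 g; stands upright on the flat green bench mat (3 mm thick, its top 3 mm above the bench), z axis along its height
- vial_red_center (a point): centre (half-way up) of the sample vial with the red screw cap: pale with a paper label, about 24 mm in diameter, 55 mm tall (the cap, slightly narrower than the body, is the top 11 mm), about 30 g; stands upright on the flat green bench mat (3 mm thick, its top 3 mm above the bench), z axis along its height
- holder_blue_well (a point): well floor centre of the holder with the blue ring: a fixed black square plate 62 x 62 x 5 mm with four small screws, carrying a round blue ring, outer diameter 52 mm, inner diameter 40 mm. The point lies on the floor of the well, in the ring's axis, 5 mm above the mat; the ring's rim is 12 mm above this point (17 mm above the mat); z axis up
- holder_white_well (a point): well floor centre of the holder with the white ring: a fixed black square plate 62 x 62 x 5 mm with four small screws, carrying a round white ring, outer diameter 52 mm, inner diameter 40 mm. The point lies on the floor of the well, in the ring's axis, 5 mm above the mat; the ring's rim is 12 mm above this point (17 mm above the mat); z axis up
- holder_red_well (a point): well floor centre of the holder with the red ring: a fixed black square plate 62 x 62 x 5 mm with four small screws, carrying a round red ring, outer diameter 52 mm, inner diameter 40 mm. The point lies on the floor of the well, in the ring's axis, 5 mm above the mat; the ring's rim is 12 mm above this point (17 mm above the mat); z axis up
- dropper_a_center (a point): centre (half-way up) of a loose amber dropper bottle with a black cap, 34 mm in diameter, 63 mm tall, upright; a bystander, to be left alone
- dropper_b_center (a point): centre (half-way up) of a loose amber dropper bottle with a black cap, 34 mm in diameter, 67 mm tall, upright; a bystander, to be left alone
- counter_center (a point): centre (half-way up) of a loose light grey tally counter with a black push knob, 53 x 46 x 42 mm; a bystander, to be left alone
Not all that is in view belongs to the job. Leave any pink or purple look-alike of the part that bears holder_red_well alone.

How it is judged:
By the outcome, as a careful person would: the job done as asked, in the order asked, and still so for the second after the job is handed in, with the robot touching nothing.
It also fails if it takes over 96 s, if anything falls off the work surface, if the arm or the gripper's body presses on something with over 40 N, if the wrist force passes 120 N, or if a joint passes its speed limit or range.

## Working session

There is one attempt and no reset: what is moved stays moved. The work goes in short steps, each a Python script; the robot and the scene stay as the last script left them, time stands still between calls to the robot, and variables do not carry over. Pictures are saved under pics/ and viewed, and the job is handed in when it is done.

```bash
mkdir -p pics; ls; python3 - <<'E'
from cell import env,camera,calibration
import cv2
s=env.get_state();print(s['time'],s['tcp_pos'],s['orientation'],s['opening'])
for n in("scene","side","wrist"):
    im,d=camera(n);cv2.imwrite(f'pics/{n}0.png',im);import numpy as np;np.save(f'{n}0.npy',d);c=calibration(n);print(n,c)
    import pickle;pickle.dump((im,d,c),open(f'{n}0.pkl','wb'))
E
```

```text
pics
0.0 [ 0.23114297 -0.63369707  0.30292774] [-8.82799055e-04  9.84742731e-01  1.74014142e-01 -2.28014426e-04] 0.08553691393589787
scene {'fx': 407.992655872367, 'fy': 407.992655872367, 'cx': 281.11673326206693, 'cy': 212.45271337954662, 'k1': -0.060890132232457816, 'rvec': array([ 0.98189182, -2.07757512,  1.37668913]), 'tvec': array([0.38070936, 0.1836416 , 0.90517841])}
side {'fx': 542.6557638107513, 'fy': 542.6557638107513, 'cx': 275.443811239296, 'cy': 207.46566621096378, 'k1': -0.03414814466837357, 'rvec': array([ 2.02757982, -0.08565912,  0.08385674]), 'tvec': array([-0.48158293,  0.08425413,  1.39710524])}
wrist {'fx': 290.3082493486939, 'fy': 290.3082493486939, 'cx': 273.8945400331223, 'cy': 214.7944333822675, 'k1': -0.004563377249979861, 'rvec': array([-2.38642138,  1.66694609,  0.22970216]), 'tvec': array([-0.67442119, -0.03576209,  0.37794633])}
```

View pics/scene0.png

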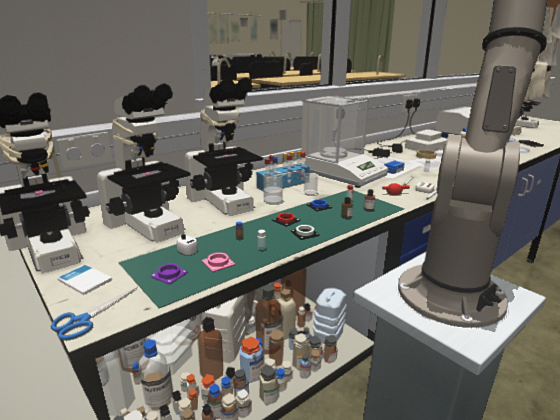

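View pics/side0.png

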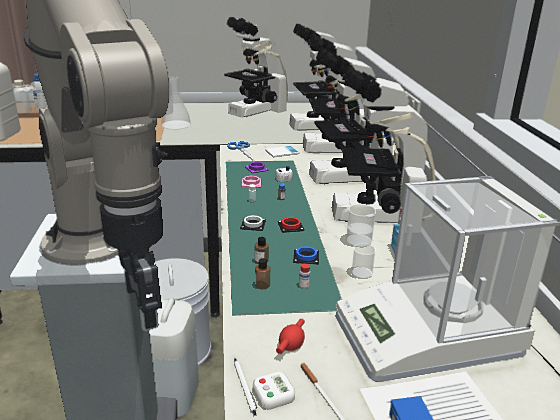

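View pics/wrist0.png

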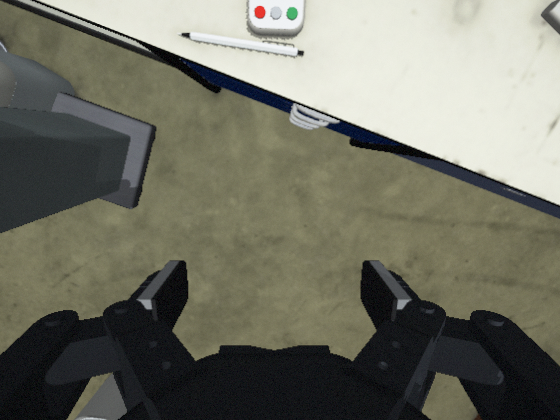

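The scene and side views both show the mat. Side-view pixel positions:
- **Holders:** white (253,222), red (291,224), blue (306,255). The look-alikes are pink (251,182) and purple (257,167).
- **Vials:** white about (252,194), blue (281,192), red (305,277).
- **Bystanders:** droppers (261,250) and (262,275), counter (284,174).

Next I'll enlarge the crops.

```bash
cat > h.py <<'E'
import numpy as np,cv2,pickle
def K(c): return np.array([[c['fx'],0,c['cx']],[0,c['fy'],c['cy']],[0,0,1.]]),np.array([c['k1'],0,0,0.])
def ray(c,u,v):
    k,d=K(c);p=cv2.undistortPoints(np.array([[[u,v]]],float),k,d)[0,0]
    R=cv2.Rodrigues(np.array(c['rvec']))[0];o=-R.T@c['tvec'];return o,R.T@np.array([p[0],p[1],1.])
def onz(c,u,v,z):
    o,r=ray(c,u,v);return o+r*(z-o[2])/r[2]
def proj(c,P):
    k,d=K(c);return cv2.projectPoints(np.atleast_2d(np.array(P,float)),np.array(c['rvec']),np.array(c['tvec']),k,d)[0][:,0]
def crop(im,x,y,w,h,s,fn):
    cv2.imwrite(fn,cv2.resize(im[y:y+h,x:x+w],None,fx=s,fy=s,interpolation=cv2.INTER_CUBIC))
E
python3 - <<'E'
from h import *
im,d,c=pickle.load(open('side0.pkl','rb'));crop(im,220,150,120,150,4,'pics/s1.png')
for n,u,v,z in [('wh',253,218,.02),('rh',291,221,.02),('bh',306,252,.02),('wv',252,188,.054),('bv',281.5,184,.05),('rv',305,266,.058),('dA',261,241,.066),('dB',262,265,.066),('cnt',284,170,.04),('pink',251,180,.02)]:
    print(n,onz(c,u,v,z).round(4))
im,d,c=pickle.load(open('scene0.pkl','rb'));crop(im,140,170,250,120,3.2,'pics/s2.png')
for n,u,v,z in [('wh',305,229,.02),('rh',287,216,.02),('bh',319,203,.02),('wv',262,233,.054),('bv',240,225,.05),('rv',350,188,.058)]:
    print(n,onz(c,u,v,z).round(4))
E
```

```text
wh [0.4279 0.0618 0.02  ]
rh [0.5298 0.0383 0.02  ]
bh [ 0.5464 -0.1263  0.02  ]
wv [0.4325 0.1862 0.054 ]
bv [0.5227 0.2199 0.05  ]
rv [ 0.5241 -0.2487  0.058 ]
dA [ 0.434  -0.1458  0.066 ]
dB [ 0.4284 -0.2511  0.066 ]
cnt [0.5456 0.3534 0.04  ]
pink [0.4375 0.3236 0.02  ]
wh [0.4242 0.0536 0.02  ]
rh [0.5263 0.0339 0.02  ]
bh [ 0.5416 -0.1186  0.02  ]
wv [0.4248 0.207  0.054 ]
bv [0.5081 0.219  0.05  ]
rv [ 0.5071 -0.2289  0.058 ]
```

View pics/s1.png

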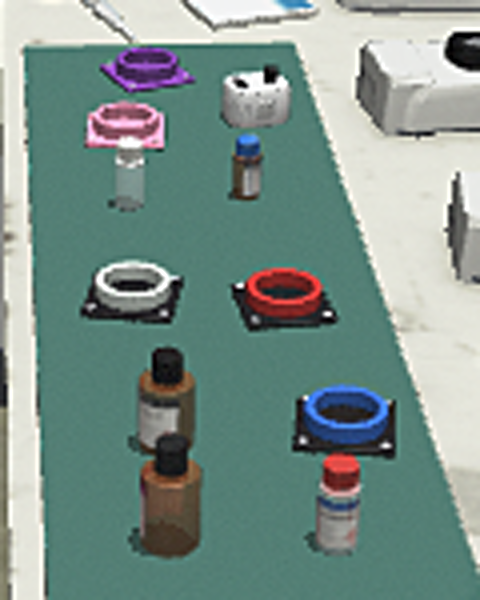

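View pics/s2.png

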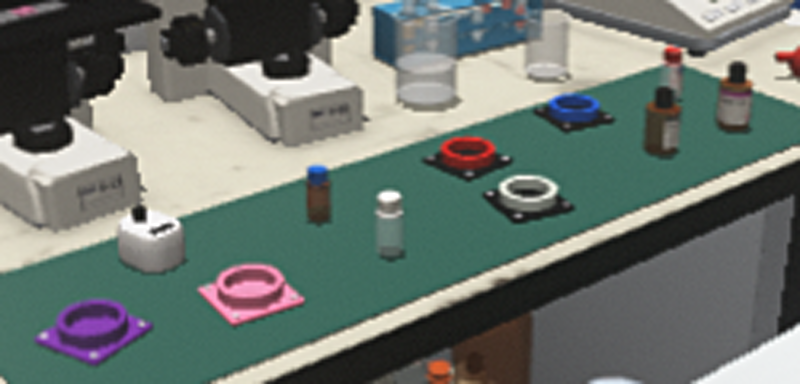

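```bash
python3 - <<'E'
from h import *
from scipy.spatial.transform import Rotation as Ro
from cell import env,kin,camera,calibration
im,d,c=pickle.load(open('wrist0.pkl','rb'))
R=cv2.Rodrigues(c['rvec'])[0];o=-R.T@c['tvec']
s=env.get_state();q=s['orientation'];T=Ro.from_quat(q[[1,2,3,0]]).as_matrix()
print('cam in tool',T.T@(o-s['tcp_pos']),'\n',T.T@R.T)
for yaw in (0,90,-90,180):
    for p in [(.43,.19,.13),(.43,.06,.13),(.52,.22,.13),(.54,-.12,.13),(.52,-.24,.13),(.48,.14,.33),(.47,-.1,.33)]:
        a=np.radians(yaw)/2; print(yaw,p, (lambda j: None if j is None else np.round(j,2))(kin.inverse_kinematics(np.array(p),np.array([0,np.cos(a),np.sin(a),0]))))
E
```

```text
cam in tool [ 0.0678646   0.00015528 -0.06948569] 
 [[ 1.30689505e-03 -9.63354777e-01 -2.68227265e-01]
 [ 9.99999134e-01  1.30115269e-03  1.99167917e-04]
 [ 1.57135262e-04 -2.68227293e-01  9.63355643e-01]]
0 (0.43, 0.19, 0.13) [-0.01  0.49 -0.66  2.14  0.48  0.66 -2.57]
0 (0.43, 0.06, 0.13) [ 0.1   0.4  -0.44  2.23  0.31  0.57 -2.15]
0 (0.52, 0.22, 0.13) [-0.11  0.58 -0.51  1.93  0.41  0.74 -2.44]
0 (0.54, -0.12, 0.13) [ 0.23  0.51 -0.16  1.97  0.13  0.66 -1.58]
0 (0.52, -0.24, 0.13) [ 0.39  0.53 -0.08  1.93  0.06  0.68 -1.3 ]
0 (0.48, 0.14, 0.33) [ 0.29  0.25 -0.8   1.89  0.2   1.08 -2.17]
0 (0.47, -0.1, 0.33) [ 0.38  0.15 -0.33  1.96  0.06  1.05 -1.55]
90 (0.43, 0.19, 0.13) [ 0.28  0.65 -1.04  2.12  0.78  0.83 -1.25]
90 (0.43, 0.06, 0.13) [ 0.38  0.48 -0.79  2.21  0.56  0.66 -0.81]
90 (0.52, 0.22, 0.13) [ 0.17  0.71 -0.91  1.91  0.73  0.89 -1.12]
90 (0.54, -0.12, 0.13) [ 0.47  0.55 -0.46  1.96  0.36  0.71 -0.21]
90 (0.52, -0.24, 0.13) [ 0.62  0.56 -0.38  1.92  0.3   0.72  0.06]
90 (0.48, 0.14, 0.33) [ 0.41  0.29 -0.96  1.89  0.27  1.1  -0.65]
90 (0.47, -0.1, 0.33) [ 0.56  0.17 -0.5
[... 268 characters left out ...]
19  1.99 -0.16  0.65 -2.89]
-90 (0.52, -0.24, 0.13) [ 0.12  0.55  0.26  1.95 -0.22  0.67 -2.62]
-90 (0.48, 0.14, 0.33) [ 0.56  0.37 -1.17  1.88  0.38  1.14  2.39]
-90 (0.47, -0.1, 0.33) [-1.    0.3   1.32  2.03 -0.34  1.06 -2.66]
180 (0.43, 0.19, 0.13) [ 0.35  0.72 -1.16  2.12  0.88  0.91  0.24]
180 (0.43, 0.06, 0.13) [ 0.49  0.53 -0.93  2.21  0.67  0.72  0.67]
180 (0.52, 0.22, 0.13) [ 0.2   0.74 -0.96  1.91  0.77  0.92  0.42]
180 (0.54, -0.12, 0.13) [ 0.59  0.59 -0.62  1.95  0.49  0.76  1.25]
180 (0.52, -0.24, 0.13) [ 0.77  0.61 -0.59  1.9   0.47  0.77  1.49]
180 (0.48, 0.14, 0.33) [ 0.51  0.34 -1.1   1.88  0.33  1.12  0.86]
180 (0.47, -0.1, 0.33) [ 0.76  0.2  -0.76  1.94  0.16  1.06  1.5 ]
```

```bash
python3 - <<'E'
from h import *
from cell import env,kin,camera,calibration
q=np.array([0,.5**.5,.5**.5,0])
for i,p in enumerate([(.48,-.13,.30),(.48,.10,.30)]):
    env.reach(np.array(p),q)
    c=calibration('wrist');im,d=camera('wrist');pickle.dump((im,d,c),open(f'w{i+1}.pkl','wb'));cv2.imwrite(f'pics/w{i+1}.png',im)
    print(env.get_state()['time'])
E
```

```text
2.225
3.1917
```

View pics/w1.png

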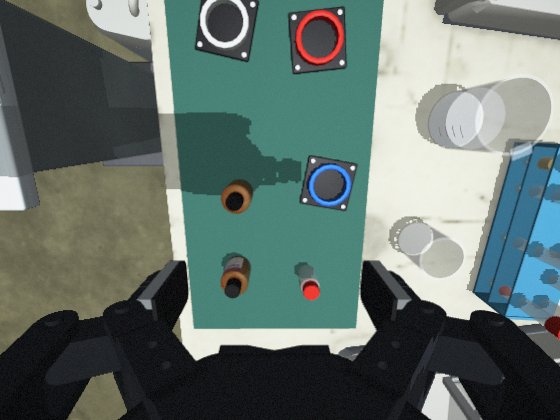

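View pics/w2.png

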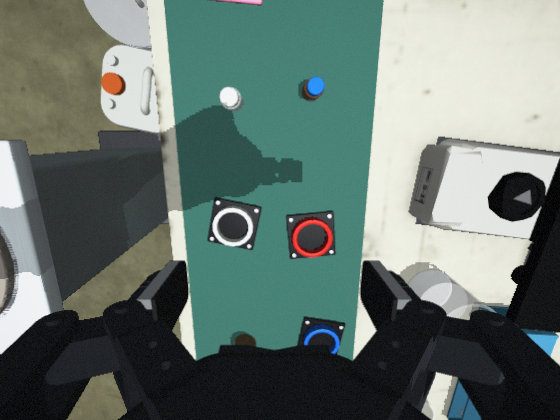

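w1 shows the blue ring (329,185), the red vial cap (311,291), and the droppers at (236,198) and (234,280). w2 shows the white ring (235,227), red ring (312,235), white cap (231,98) and blue cap (316,87). I'll refine these positions with colour segmentation.

```bash
cat > m.py <<'E'
from h import *
def blob(im,u,v,col,rad=35):
    h=cv2.cvtColor(im,cv2.COLOR_BGR2HSV).astype(int);H,S,V=h[...,0],h[...,1],h[...,2]
    m={'b':(abs(H-108)<12)&(S>130)&(V>60),'r':((H<8)|(H>172))&(S>150)&(V>60),'w':(S<60)&(V>150)}[col]
    w=np.zeros(m.shape,np.uint8);cv2.circle(w,(int(u),int(v)),rad,1,-1);m=(m&(w>0)).astype(np.uint8)
    n,l,st,ce=cv2.connectedComponentsWithStats(m)
    i=1+np.argmax(st[1:,4]);return (l==i).astype(np.uint8),ce[i],st[i]
def ringfit(im,c,u,v,col,z,rad=30):
    m,ce,st=blob(im,u,v,col,rad)
    cs,_=cv2.findContours(m,cv2.RETR_EXTERNAL,cv2.CHAIN_APPROX_NONE)
    k=cv2.convexHull(max(cs,key=len))[:,0]
    P=np.array([onz(c,a,b,z)[:2] for a,b in k])
    (x,y),r=cv2.minEnclosingCircle(P.astype(np.float32));
    A=np.c_[2*P,np.ones(len(P))];s=np.linalg.lstsq(A,(P**2).sum(1),rcond=None)[0]
    return (round(x,4),round(y,4),round(r,4)),s[:2].round(4),np.sqrt(s[2]+s[0]**2+s[1]**2).round(4),st
E
python3 - <<'E'
from m import *
a=pickle.load(open('w1.pkl','rb'));b=pickle.load(open('w2.pkl','rb'))
for n,t,u,v,col,z,r in [('bh',a,329,185,'b',.02,32),('rh',b,312,235,'r',.02,30),('rh1',a,320,37,'r',.02,34),('wh',b,235,227,'w',.02,24),('wh1',a,223,22,'w',.02,26),('bh2',b,322,342,'b',.02,30),
 ('bv',b,316,87,'b',.05,18),('wv',b,231,98,'w',.054,18),('rv',a,311,291,'r',.058,18)]:
    print(n,*ringfit(t[0],t[2],u,v,col,z,r))
print('drop',onz(a[2],236,200,.066),onz(a[2],233,287,.07))
crop(a[0],200,130,180,180,4,'pics/c1.png');crop(b[0],190,60,180,210,3,'pics/c2.png')
E
```

```text
bh (0.5471, -0.1233, 0.0267) [ 0.5472 -0.1235] 0.0261 [308 164  43  43 727]
rh (0.5295, 0.0389, 0.0275) [0.5287 0.0382] 0.0264 [292 217  41  40 678]
rh1 (0.5284, 0.0352, 0.0267) [0.5283 0.0355] 0.026 [ 295   10   49   55 1033]
wh (0.4277, 0.0522, 0.0262) [0.4278 0.0525] 0.0256 [212 208  41  39 523]
wh1 (0.4275, 0.0513, 0.0259) [0.4275 0.051 ] 0.025 [200   0  49  48 674]
bh2 (0.549, -0.1175, 0.0292) [ 0.5475 -0.1184] 0.0274 [303 324  37  31 464]
bv (0.5225, 0.2132, 0.0094) [0.5226 0.2133] 0.009 [307  76  18  20 277]
wv (0.4356, 0.2018, 0.0112) [0.4357 0.2017] 0.0107 [219  87  22  22 363]
rv (0.5247, -0.2444, 0.0124) [ 0.5238 -0.2446] 0.0111 [303 281  17  19 236]
drop [ 0.43945839 -0.13173955  0.066     ] [ 0.43278436 -0.23330382  0.07      ]
```

View pics/c2.png

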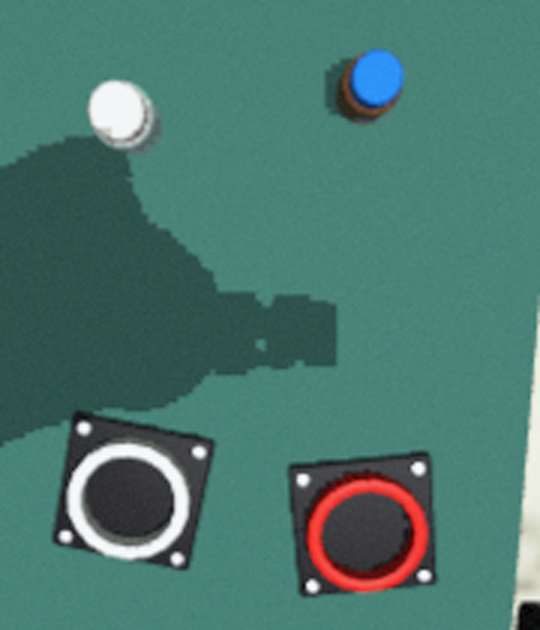

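```bash
cat > go.py <<'E'
from m import *
from cell import env,kin,camera,calibration
Q=np.array([0,.5**.5,.5**.5,0])
SP={'b':dict(v=(.5226,.2133),h=(.5472,-.1225),H=.047,g=.034,o=.021),'w':dict(v=(.4357,.2017),h=(.4277,.0522),H=.051,g=.037,o=.023),'r':dict(v=(.5238,-.2446),h=(.5285,.0375),H=.055,g=.040,o=.024)}
def look(xy,col,z,rad,tag):
    c=calibration('wrist');im,d=camera('wrist');cv2.imwrite(f'pics/{tag}.png',im);pickle.dump((im,d,c),open(f'{tag}.pkl','wb'))
    u,v=proj(c,[[*xy,z]])[0];r=ringfit(im,c,u,v,col,z,rad);print(tag,(u.round(),v.round()),r);return r[1]
def pick(k):
    s=SP[k];x,y=s['v'];env.reach(np.array([x,y,.22]),Q);env.grip(.055,40)
    x,y=look(s['v'],k,.003+s['H'],40,f'v_{k}')
    if np.hypot(x-s['v'][0],y-s['v'][1])>.008: print('disagree');return False
    env.movel(np.array([x,y,.22]));z=.003+s['g']+.054
    print('hit',env.movel(np.array([x,y,z]),.1,stop_force=8));env.grip(.010,30)
    st=env.get_state();print('open',st['opening'],st['force'],st['tcp_pos'],st['time']);return True
def check(tag):
    im,d=camera('wrist');cv2.imwrite(f'pics/{tag}.png',im);print(env.get_state()['opening'],env.get_state()['force'])
E
python3 - <<'E'
from go import *
print(env.nose_length)
if pick('b'):
    st=env.get_state()['tcp_pos'];env.movel(np.array([st[0],st[1],.20]),.12);check('g_b')
E
```

```text
0.0726
v_b (np.float64(273.0), np.float64(215.0)) ((0.5232, 0.2146, 0.0097), array([0.523 , 0.2145]), np.float64(0.0091), array([264, 203,  20,  22, 349], dtype=int32))
hit False
open 0.01981505795337171 [-0.7317955  -0.57609248  4.68328221] [0.52322733 0.21458029 0.09145845] 6.375
0.01954771275999913 [ 0.98201904  0.44992473 -0.07761724]
```

```bash
python3 -c "
import cv2,numpy as np
a=cv2.imread('pics/v_b.png');b=cv2.imread('pics/g_b.png');cv2.imwrite('pics/vg.png',cv2.resize(np.hstack([a,b]),(800,300)))"
```

```text
(no output)
```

View pics/vg.png

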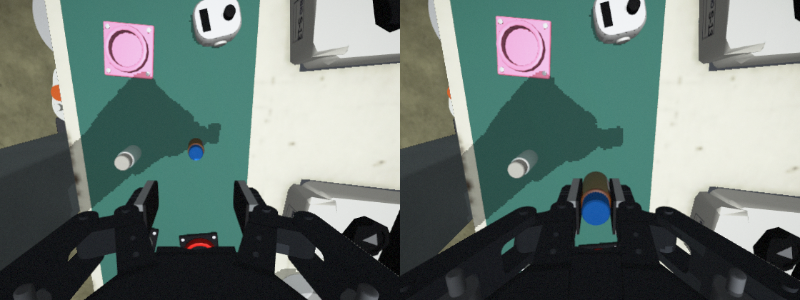

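```bash
cat >> go.py <<'E'
def carry(k):
    s=SP[k];x,y=s['h'];env.reach(np.array([x,y,.22]),Q)
    n=look(s['h'],k,.020,34 if k!='w' else 32,f'h_{k}');s['n']=n
    if np.hypot(*(n-np.array(s['h'])))>.008: print('disagree');n=np.array(s['h'])
    return n
def place(k,n):
    s=SP[k];x,y=n;env.movel(np.array([x,y,.22]));z=.008+s['g']+.054
    env.movel(np.array([x,y,z+.012]),.12)
    print('hit',env.movel(np.array([x,y,z-.003]),.02,stop_force=4))
    print(z,env.get_state()['tcp_pos'],env.get_state()['force']);
def release(k):
    env.grip(.045);p=env.get_state()['tcp_pos'];env.movel(np.array([p[0],p[1],.22]),.15);check('p_'+k);print(env.get_state()['time'])
E
python3 - <<'E'
from go import *
n=carry('b');check('c_b');place('b',n)
im,d=camera('wrist');cv2.imwrite('pics/d_b.png',im);im,d=camera('side');crop(im,240,180,120,130,5,'pics/e_b.png')
E
```

```text
h_b (np.float64(273.0), np.float64(210.0)) ((0.5478, -0.1231, 0.0267), array([ 0.5479, -0.1233]), np.float64(0.0261), array([ 248,  183,   54,   54, 1150], dtype=int32))
0.01935509440964858 [-0.04761314  0.47618014 -0.52045222]
hit True
0.096 [ 0.54787114 -0.12332848  0.09643533] [-0.93799326 -0.16902393  5.70542721]
```

View pics/d_b.png

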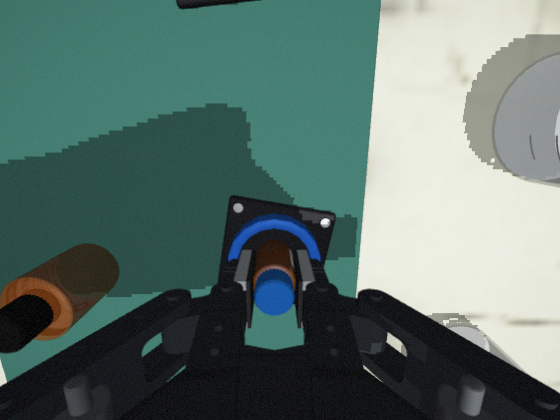

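View pics/e_b.png

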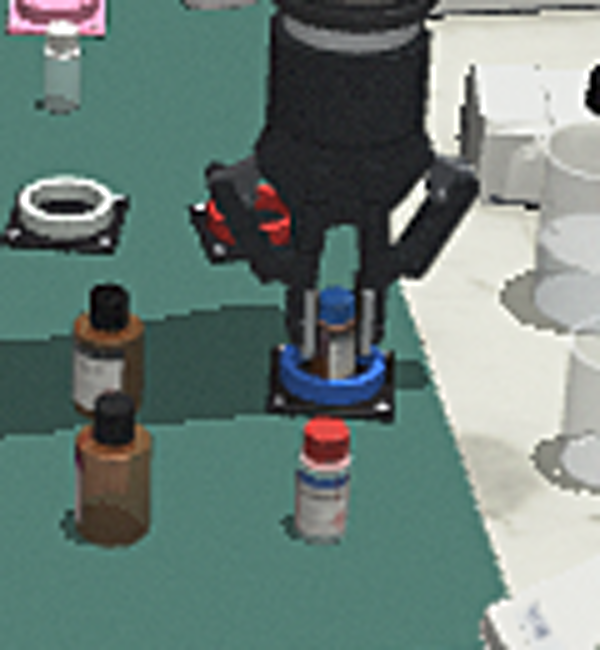

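The vial touched the floor at the expected height (TCP 0.0964, expected 0.096). Both views show it upright inside the blue ring, with the cap at (274,292) in the wrist view. I'll release it and pick the white one.

```bash
python3 - <<'E'
from go import *
release('b')
E
python3 - <<'E'
from go import *
if pick('w'):
    st=env.get_state()['tcp_pos'];env.movel(np.array([st[0],st[1],.20]),.12);check('g_w')
a=cv2.imread('pics/v_w.png');b=cv2.imread('pics/g_w.png');cv2.imwrite('pics/vgw.png',cv2.resize(np.hstack([a,b]),(800,300)))
E
```

```text
0.0450924718387298 [ 0.43779428  0.27085935 -0.88743264]
12.2667
v_w (np.float64(273.0), np.float64(216.0)) ((0.4351, 0.2054, 0.0118), array([0.4345, 0.2055]), np.float64(0.0109), array([259, 199,  26,  27, 462], dtype=int32))
hit False
open 0.0213737634681561 [-0.55105979 -0.68535102  5.57313884] [0.43472805 0.20558079 0.09438969] 15.9167
0.021413453708099016 [ 0.66112029 -0.2156109   0.10453083]
```

View pics/p_b.png

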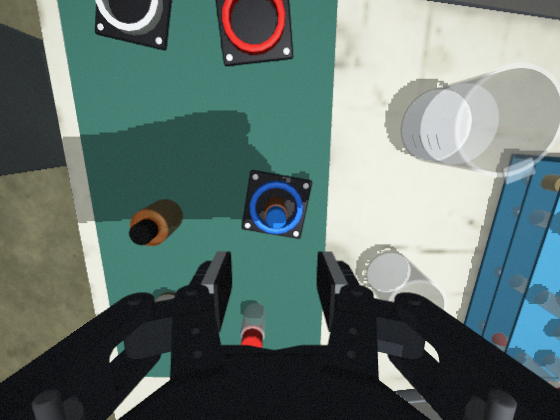

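View pics/vgw.png

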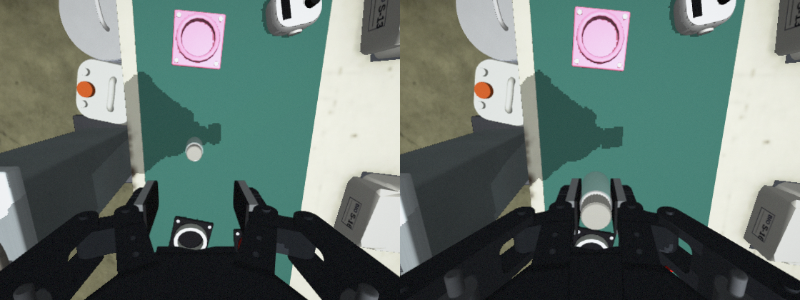

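The blue vial stands in its ring, with the cap at (276,213) in p_b, and the white vial is held upright. Next I'll carry the white one.

```bash
python3 - <<'E'
from go import *
n=carry('w');place('w',n)
im,d=camera('wrist');cv2.imwrite('pics/d_w.png',im);im,d=camera('side');crop(im,220,150,120,130,5,'pics/e_w.png')
E
```

```text
h_w (np.float64(274.0), np.float64(208.0)) ((0.4276, 0.0523, 0.0257), array([0.4276, 0.0523]), np.float64(0.0253), array([248, 181,  53,  52, 806], dtype=int32))
hit True
0.099 [0.42765971 0.05228997 0.09936788] [-2.24803359 -0.89753696  8.43681613]
```

View pics/d_w.png

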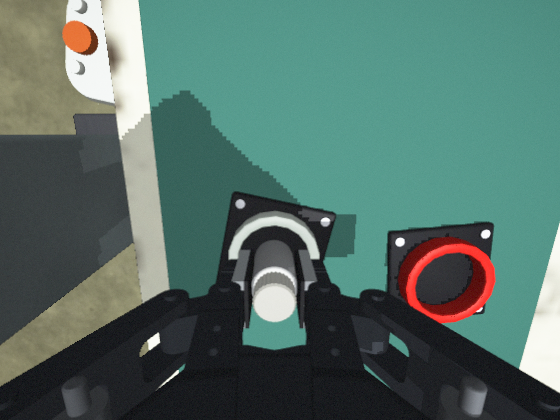

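View pics/e_w.png

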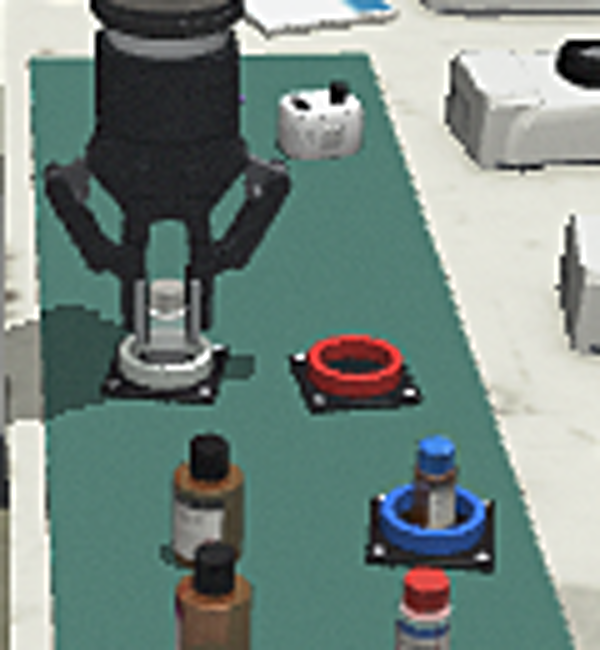

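White contacted the floor at 0.0994 (expected 0.099) and is upright in the white ring. The blue vial is standing in its ring at (435,480) in the crop. I'll release white and pick red.

```bash
python3 - <<'E'
from go import *
release('w')
if pick('r'):
    st=env.get_state()['tcp_pos'];env.movel(np.array([st[0],st[1],.20]),.12);check('g_r')
a=cv2.imread('pics/v_r.png');b=cv2.imread('pics/g_r.png');c=cv2.imread('pics/p_w.png');cv2.imwrite('pics/vgr.png',cv2.resize(np.vstack([np.hstack([a,b]),np.hstack([c,c])]),(800,600)))
E
```

```text
0.04529295863978195 [-0.30041252 -0.19737372 -0.18832691]
21.075
v_r (np.float64(273.0), np.float64(220.0)) ((0.5247, -0.2464, 0.011), array([ 0.5246, -0.2466]), np.float64(0.0103), array([263, 210,  23,  25, 459], dtype=int32))
hit False
open 0.023513807706800016 [-1.32370505  1.35751789  4.87813455] [ 0.52482576 -0.24673653  0.09753689] 24.5917
0.02324541383961536 [ 0.50675757  0.24735958 -0.97676595]
```

View pics/vgr.png

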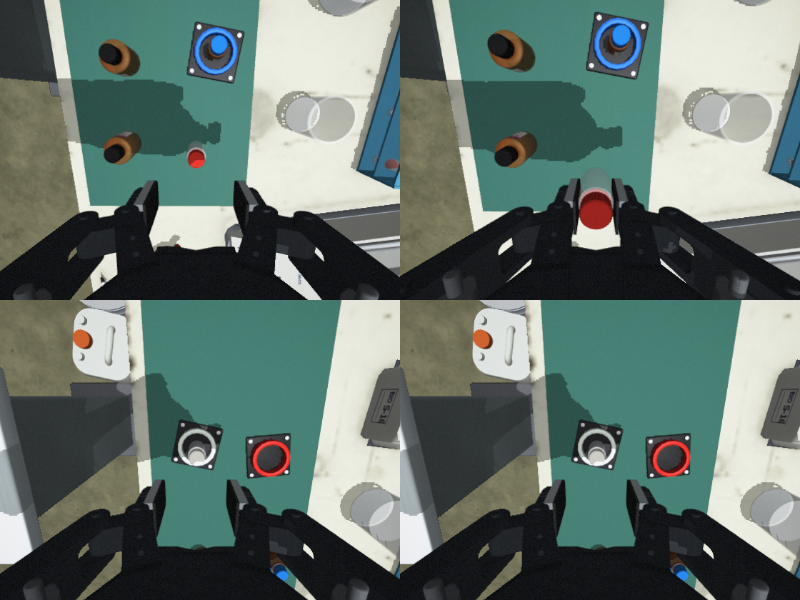

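The red vial is held upright, and blue and white stand in their wells. I'll carry red over: the joint move goes at TCP z ≥ 0.20, which puts the vial bottom at about 0.105, above the droppers.

```bash
python3 - <<'E'
from go import *
n=carry('r');place('r',n)
im,d=camera('wrist');cv2.imwrite('pics/d_r.png',im);im,d=camera('side');crop(im,220,150,120,130,5,'pics/e_r.png')
E
```

```text
h_r (np.float64(274.0), np.float64(206.0)) ((0.5292, 0.0374, 0.0267), array([0.5291, 0.0375]), np.float64(0.026), array([ 248,  178,   54,   55, 1122], dtype=int32))
hit True
0.10200000000000001 [0.52911076 0.03745309 0.10248726] [-0.36250874  0.09704959  5.66264432]
```

View pics/d_r.png

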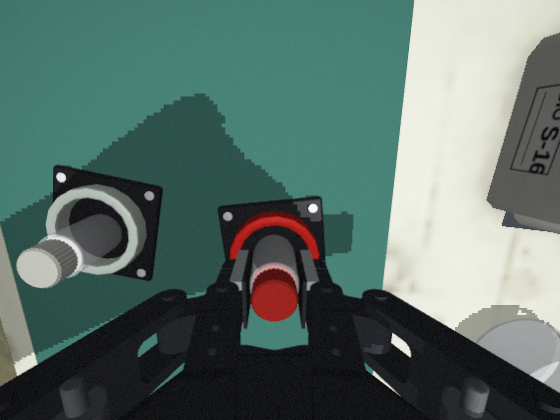

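View pics/e_r.png

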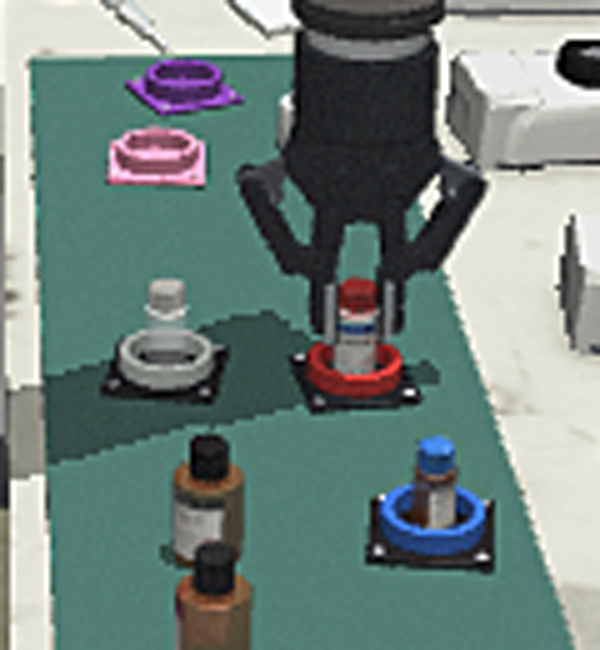

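Red is upright on its floor, with contact at 0.1025 (expected 0.102). I'll release it, back off and make the final check.

```bash
python3 - <<'E'
from go import *
release('r')
env.reach(np.array([.48,.03,.30]),Q);env.dwell(.5)
im,d=camera('wrist');cv2.imwrite('pics/f1.png',im);c=calibration('wrist')
for k in 'bwr':
    s=SP[k];z=.008+s['H'];u,v=proj(c,[[*s['h'],z]])[0];print(k,s['h'],(u,v))
im2,_=camera('side');crop(im2,220,150,130,150,4,'pics/f2.png')
E
```

```text
0.04487581114616813 [ 0.01464982 -0.13121945 -0.82909493]
30.0917
b (0.5472, -0.1225) (np.float64(327.5801905655477), np.float64(317.5261698905814))
w (0.4277, 0.0522) (np.float64(225.1290567449031), np.float64(178.16650394946538))
r (0.5285, 0.0375) (np.float64(319.12672883765146), np.float64(192.52325236985135))
```

View pics/f1.png

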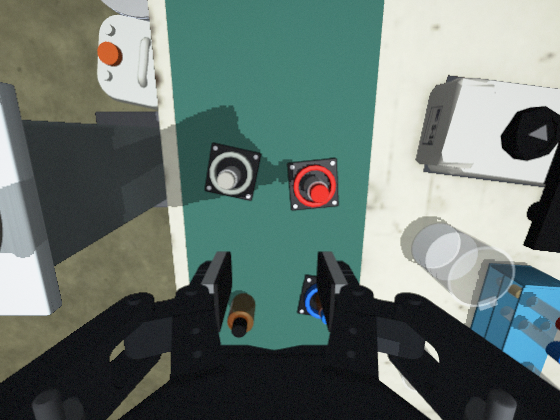

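View pics/f2.png

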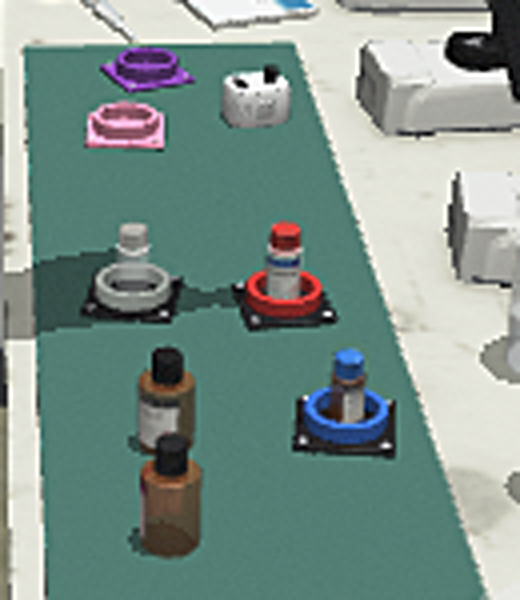

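In the side crop all three vials stand upright in their matching rings: white (132,250), red (286,260), blue (348,385). The droppers and the counter are at the same crop pixels as at the start. I'll hand in.

```bash
python3 -c "
from cell import env,job
job.job_done();print(env.get_state()['time'])"
```

```text
the job is handed in; nothing more can be done
the job is handed in; nothing more can be done
```

All three vials are in their matching holders, placed in the order blue, white, red. I handed the job in shortly after 30 s on the robot's clock, well under the 96 s limit.

- **Placing:** Each vial touched the well floor within 0.5 mm of the expected height, and I released it only after that contact.
- **Final check:** After I backed the gripper off, the side view showed all three standing upright in their rings. The two droppers, the tally counter and the pink and purple look-alikes looked unmoved. In the last wrist view the gripper hid the blue vial, so its final state rests on the side view and earlier wrist pictures.
- **Centring:** In the last wrist view the white cap sat a few millimetres off its ring's centre, well within the 40 mm well.

No check failed. The vial and holder positions from different views differed by up to about 7 mm, mostly in y. I used the closest view, taken just before each grasp or placing.

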